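Reset the ratchet tally dial and count on two clicks

TASK

The tally dial on the counter still shows the last shift's count. Throw its red-balled pawl lever over to free the ratchet, turn the knob back to its stop, throw the pawl back in, then click the dial forward (clockwise) two teeth, one click at a time with a short pause after each, to count the two flat boxed sets: the green mark must end under the pointer with the pawl holding. Leave the bell, the ribbon reel and the stamp where they are.

Things in the scene. Friction and masses are not known exactly. Their poses are not given: they have to be found in the camera images.
- tally: fixed tally counter; blue base plate 190 (x) x 170 (y) x 18 mm high. Its origin is on the counter under the dial's upright axis; the plate spans x -115..+75 mm, y -85..+85 mm in this frame. The pawl lever is on its -x side, a red pointer on a post (65 mm high) on its +y side points at the dial, a steel stop post stands on its +x side.
- dial_grip (a point): centre of the orange bar knob on top of the dial: bar 56 mm long (along this point's x) x 16 mm thick (along y) x 32 mm high, spanning 70 to 102 mm above the counter. The point turns with the dial, on its axis. Below the bar: black dial face 86 mm across, top 58 mm above the counter, and a steel ratchet wheel 122 mm across, teeth up to 39 mm.
- green_mark (a point): the green mark on the dial face (13 x 3 mm, radial, 34 mm from the axis). The face carries a yellow start mark, then one tooth apart each a white, the green and three more white marks; at the stop the yellow mark is under the pointer, two teeth later the green one.
- dial (a joint): dial angle, rad: 0 at the backward stop, grows clockwise seen from above (forward), up to 2.45. 15 teeth, 0.419 rad apart. With the pawl in, the dial turns forward only; it clicks over a tooth at about 0.38, 0.80, 1.22 rad and is then held against turning back at about 0.04 rad less than that. It stays where it is left (friction 0.06 N m).
- pawl (a joint): pawl lever angle, rad: 0 thrown in, as at the start (nose between the teeth; up to 0.14 while it rides over a tooth), 1.0 thrown off (nose lifted clear). Its weighted ball tips it to whichever side of upright (about 0.5) it is on, and it stays there by gravity; a push under 1 N moves it.
- pawl_ball (a point): centre of the red ball (22 mm across) on the pawl lever, 50 mm above the lever's hinge on a rod 8 mm thick. The hinge runs along the tally's x at y -38 mm, 50 mm above the counter; the ball swings in the plane x -98 mm of the tally's frame: thrown in it is at y -16, 95 mm above the counter (leaning towards +y), thrown off at y -64, 93 mm above the counter (leaning towards -y).
- counter_bell: silver counter bell on a black foot, 84 mm across, 50 high; origin at its underside
- ribbon_spool1: reel of pink gift ribbon lying flat, 66 mm across, 22 high; origin at its underside
- date_stamp: small red and black hand stamp standing upright, 30x48x57 mm; origin at its underside

How it is judged:
By the outcome, as a careful person would: the job done as asked, in the order asked, and still so for the second after the job is handed in, with the robot touching nothing.
It also fails if it takes over 72 s, if anything falls off the work surface, if the arm or the gripper's body presses on something with over 40 N, if the wrist force passes 120 N, or if a joint passes its speed limit or range.

ROBOT

A 6-joint arm with a two-finger parallel gripper is mounted at the origin on a cart in front of the work surface, level with it; the furniture and walls round the work are solid. World frame = base frame: x ahead of the robot, y to its left, z up, the work surface at z = 0. Lengths are in mm, angles in rad, forces in N, time in s.
With the tool pointing down it reaches from about 350 to 875 mm from the base axis. Payload 4.2 kg.
Tool frame: the origin (TCP) lies at the very end of the fingers, on their centre line; the grasp point (between the pads) lies 19 mm behind it; z points along the fingers, y is the line along which they close (so a half turn about z gives the same grasp; the last joint's range is limited). The gripper opens to 85 mm and grips with 20 to 120 N. Pads are 22 mm wide; open, the fingers measure 114 mm over their backs; the gripper's body (76 mm by 85 mm) begins 54 mm behind the grasp point. The pads swing forward as they close: fully open they stand 13 mm farther back than shut.
Start: joints at [1.581, 0.385, 0.008, 0, -1.194, -0.259], TCP at [153.869, 605.742, 231.312] pointing down, gripper open.
Joint ranges: [-3.14, 3.14], [-1.21, 2.06], [-1.07, 1.41], [-3.16, 2.05], [-2.99, -0.16], [-3.1, 3.1]. Speed limits (rad/s): [2.79, 2.79, 3.14, 3.14, 3.14, 3.14].

INTERFACE

Orientations are given as a unit quaternion [x, y, z, w].
In Python, from bench import arm, optics gives the robot as it stands. The module is installed in compiled form; this text tells all that it offers.
- The arm moves only by the tool step_arm, never from a script. Its argument "motion" is a list of rows, each an object with "dr": the turn, a rotation vector about the tool's x, y, z in units of 8 degrees (1.0 is 8 degrees), a list of three; "slide": the shift along the tool's x, y, z in mm, a list of three; "jaw": the finger opening in mm, from 0 to 85.4. A call has exactly 8 rows; each row is the pose to reach, as a shift and turn from the pose commanded when the call began, along the tool's axes at that moment; what a row does not reach only later rows make up. A row lasts 1/8 s, in which the tool goes at most 62.5 mm and 10.7 degrees, less where a joint would pass 70% of its speed; a pose out of reach is approached as far as the arm can. A call with a gripper value outside its range is refused whole. The fingers move at their own pace and stop on an object; the grip force is fixed at half the most. Time passes only in rows, so rows that repeat a pose let the fingers close, or fill a call up. It gives the time, the measured TCP pose, the force, the opening and the grip force at its end, in the units of the state.
- arm.read_state(): the state, without advancing time (a new reading comes with each control period).
- optics.get_image(name): name is "scene" or "top"; returns the picture (420x560x3 uint8, blue, green, red); there is no depth.
- optics.camera_info(name): a dict with "camera_matrix" (3x3 intrinsics, pixels), "k1" (the pictures are not rectified: a ray, as slopes to the right and down, at radius r is drawn at 1 + k1 r^2 times it, then the intrinsics apply), "view" (4x4, takes a point from world to camera coordinates). Camera axes: x right, y up, looking along -z (the intrinsics and any distortion apply to the point x, -y, -z); pixel columns grow to the right and rows downward; lengths in mm; the calibration is good to about 2 mm. A picture is of the moment at which its call begins. camera_info takes no time and is no camera call.
- arm.job_done(): hands the job in; it is judged then, once.
The state is a dict: "clock": time; "joints": joint angles; "joint_vel": joint speeds; "joint_efforts": joint torques, N m; "position": TCP position; "ee_rot": TCP orientation; "contact_force": force on the tool from outside, world axes, zero at the start; "wrist_torque": the same for the moment, N m; "gripper_width": finger opening in mm; "grasp_force": force on a finger pad.
Only numpy, scipy, OpenCV 4.12 (cv2) and the standard library are available. Lean on these libraries where they do the work, as an engineer would, in place of code of your own. Each camera call takes 0.05 s, during which the arm holds its last target. There are 200 camera calls.

## Working session

There is one attempt and no reset: what is moved stays moved. The work goes in short steps, Python scripts to look and compute and a tool call to move; the robot and the scene stay as the last step left them, time stands still between calls to the robot, and variables do not carry over. Pictures are saved under pics/ and viewed, at most 10 in all, crops included, and the job is handed in when it is done.

Besides the shell and the picture viewer there is one more tool, called after ">>>" in YAML: its name, and indented under it one key for each argument. step_arm: Moves the arm, as the interface text tells. Its arguments: {"type":"object","properties":{"motion":{"type":"array","items":{"type":"object","properties":{"dr":{"type":"array","items":{"type":"number"}},"slide":{"type":"array","items":{"type":"number"}},"jaw":{"type":"number"}}}}},"required":["motion"]}

```bash
mkdir -p pics; cat > h.py <<'E'
import numpy as np, cv2
from bench import arm, optics
def ray(name,u,v):
    c=optics.camera_info(name);K=np.array(c["camera_matrix"]);V=np.array(c["view"]);k=c["k1"]
    d=np.array([(u-K[0,2])/K[0,0],(v-K[1,2])/K[1,1]]);s=d.copy()
    for _ in range(30): s=d/(1+k*(s@s))
    R=V[:3,:3];o=-R.T@V[:3,3];w=R.T@np.array([s[0],-s[1],-1]);return o,w/np.linalg.norm(w)
def onz(name,u,v,z):
    o,w=ray(name,u,v);return o+w*(z-o[2])/w[2]
def two(a,b):
    (o1,d1),(o2,d2)=a,b
    t=np.linalg.lstsq(np.c_[d1,-d2],o2-o1,rcond=None)[0];p,q=o1+t[0]*d1,o2+t[1]*d2
    return (p+q)/2,np.linalg.norm(p-q)
def proj(name,P):
    c=optics.camera_info(name);K=np.array(c["camera_matrix"]);V=np.array(c["view"])
    p=V[:3,:3]@np.array(P)+V[:3,3];s=np.array([p[0],-p[1]])/-p[2];s=s*(1+c["k1"]*(s@s));return s*[K[0,0],K[1,1]]+[K[0,2],K[1,2]]
E
python3 - <<'E'
from h import *
a=optics.get_image("scene");b=optics.get_image("top")
cv2.imwrite("pics/s0.png",a);cv2.imwrite("pics/t0.png",b)
for n in("scene","top"):
    print(n,optics.camera_info(n)); 
print(arm.read_state())
E
```

```text
scene {'camera_matrix': array([[400.90338585,   0.        , 277.58008225],
       [  0.        , 400.90338585, 206.25248656],
       [  0.        ,   0.        ,   1.        ]]), 'k1': -0.1066519802550584, 'view': array([[ 7.33789565e-01, -6.78913898e-01,  2.50757624e-02,
        -4.27445012e+02],
       [ 3.41889480e-01,  4.00916124e-01,  8.49928141e-01,
        -2.10984444e+02],
       [-5.87081305e-01, -6.15095261e-01,  5.26301588e-01,
        -1.04474447e+03],
       [ 0.00000000e+00,  0.00000000e+00,  0.00000000e+00,
         1.00000000e+00]])}
top {'camera_matrix': array([[425.44250522,   0.        , 286.27463148],
       [  0.        , 425.44250522, 208.66565513],
       [  0.        ,   0.        ,   1.        ]]), 'k1': -0.06682804520293766, 'view': array([[-1.59069945e-02, -9.99856779e-01,  5.77833368e-03,
        -8.56499642e+01],
       [ 9.70734271e-01, -1.40581555e-02,  2.39744328e-01,
        -5.15755356e+02],
       [-2.39628758e-01,  9.42283824e-03,  9.70818865e-01,
        -1.34224146e+03],
       [ 0.00000000e+00,  0.00000000e+00,  0.00000000e+00,
         1.00000000e+00]])}
{'clock': 0.1, 'joints': array([ 1.58058842e+00,  3.85473944e-01,  6.76163779e-03, -4.05298315e-04,
       -1.19397845e+00, -2.58576815e-01]), 'joint_vel': array([-7.74482631e-04, -2.38412200e-03,  3.45741730e-03,  1.24243335e-03,
        2.18689457e-05, -1.48958585e-03]), 'joint_efforts': array([-3.72155737e-04, -3.93315125e+01,  1.88929135e+01,  4.19794723e+00,
       -2.56386833e-03,  8.14626276e-06]), 'position': array([153.76850078, 605.26014689, 230.33848416]), 'ee_rot': array([ 9.92263502e-01, -1.24145925e-01, -5.99467448e-05,  9.63901143e-04]), 'contact_force': array([ 0.37890164, -0.41882881, -0.19631897]), 'wrist_torque': array([ 0.00878698,  0.03102289, -0.00187151]), 'grasp_force': 0.0, 'gripper_width': 85.3519415819156}
```

View pics/s0.png

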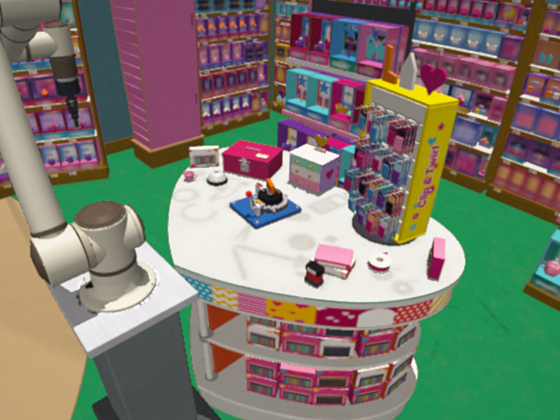

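View pics/t0.png

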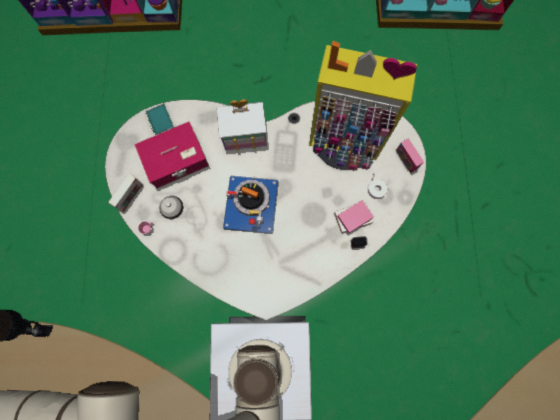

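The tally's blue plate is at about (250,205) in the top view. The red ball is near (253,220) and the pointer near (232,193). Next I'll make enlarged crops of both views.

```bash
python3 - <<'E'
from h import *
a=cv2.imread("pics/s0.png");b=cv2.imread("pics/t0.png")
A=cv2.resize(a[165:235,220:310],None,fx=6,fy=6,interpolation=cv2.INTER_CUBIC)[:,:400*2][:420,:540]
B=cv2.resize(b[170:240,215:290],None,fx=6,fy=6,interpolation=cv2.INTER_CUBIC)
cv2.imwrite("pics/cs.png",A);cv2.imwrite("pics/ct.png",B)
c=np.zeros((420,800,3),np.uint8);c[:,:350]=cv2.resize(B,(350,327*420//327))if 0 else 0
def blobs(img,roi,f,nm):
    x0,y0,x1,y1=roi;m=f(cv2.cvtColor(img[y0:y1,x0:x1],cv2.COLOR_BGR2HSV))
    n,l,s,ce=cv2.connectedComponentsWithStats(m)
    for i in range(1,n):
        if s[i,4]>=4: print(nm,ce[i]+[x0,y0],s[i])
    return m
red=lambda h:cv2.inRange(h,(0,150,80),(5,255,255))|cv2.inRange(h,(173,150,80),(180,255,255))
org=lambda h:cv2.inRange(h,(6,150,120),(17,255,255))
grn=lambda h:cv2.inRange(h,(40,100,60),(85,255,255))
blu=lambda h:cv2.inRange(h,(95,120,50),(125,255,255))
for n,im,r in(("s",a,(225,170,305,230)),("t",b,(220,170,285,238))):
    for k,f in(("red",red),("org",org),("grn",grn)): blobs(im,r,f,n+k)
    m=blobs(im,r,blu,n+"blu");cs,_=cv2.findContours(m,0,1);cc=max(cs,key=cv2.contourArea)
    nm={"s":"scene","t":"top"}[n]
    q=cv2.approxPolyDP(cv2.convexHull(cc),4,True)[:,0]+[r[0],r[1]]
    for p in q: print(n,"corner",p,onz(nm,*p,18).round(1))
    print(cv2.minAreaRect(np.array([onz(nm,p[0]+r[0],p[1]+r[1],18)[:2] for p in cc[:,0]],np.float32)))
E
```

```text
sred [259.    184.125] [32 13  5  3  8]
sred [248.38095238 193.47619048] [21 21  5  6 21]
sorg [270.16923077 184.96923077] [41  8  8 16 65]
sorg [296. 180.] [70  9  3  3  4]
sblu [261.91807542 212.53315995] [  5  28  71  30 769]
s corner [230 204] [463.1 112.5  18. ]
s corner [245 198] [527.7 110.7  18. ]
s corner [289 200] [636.6   0.   18. ]
s corner [300 209] [623.6 -67.   18. ]
s corner [255 227] [439.1 -49.5  18. ]
((542.9905395507812, 21.25513458251953), (174.11964416503906, 191.17333984375), 83.3182144165039)
tred [231.23529412 192.23529412] [ 8 21  8  3 17]
tred [251.70833333 221.        ] [29 49  6  5 24]
torg [249.39473684 191.09210526] [22 17 16  9 76]
tgrn [246.  185.5] [25 15  3  2  4]
tblu [236.05223881 182.14179104] [  9   7  23  14 134]
tblu [269.1773399  201.46551724] [ 36   9  22  49 406]
tblu [235.99815838 217.5359116 ] [  4  25  33  35 543]
t corner [256 216] [501.3   9.3  18. ]
t corner [251 229] [456.6  26.2  18. ]
t corner [224 228] [461.3 117.4  18. ]
t corner [232 195] [576.6  92.   18. ]
((513.932373046875, 61.095619201660156), (106.22430419921875, 117.4650650024414), 83.41372680664062)
```

View pics/ct.png

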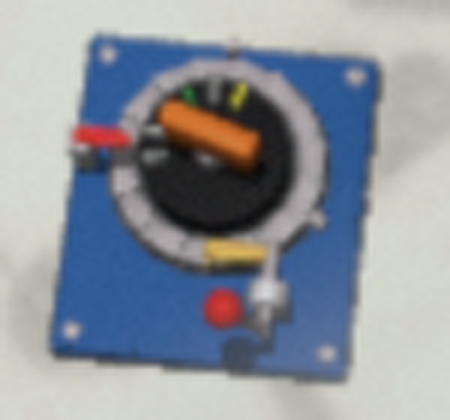

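View pics/cs.png

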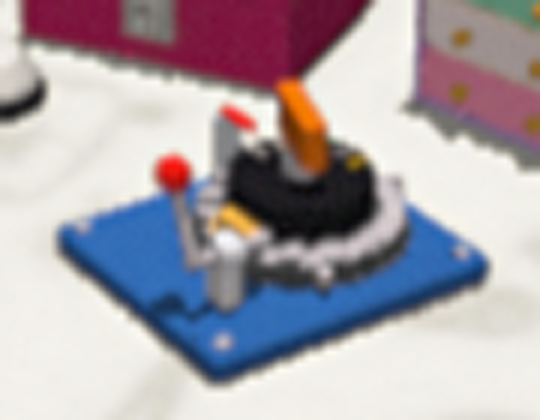

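The crops show the following:
- **Pose:** The tally's frame is nearly aligned with the world, with the pawl thrown in.
- **Bar:** The orange bar is at about (250,192).
- **Marks:** Yellow is at about (254.7,186) and green at about (246.5,186).

Next I'll compute the pose.

```bash
cat > m.py <<'E'
from h import *
b=cv2.imread("pics/t0.png")
B=cv2.resize(b[170:240,215:290],None,fx=6,fy=6,interpolation=cv2.INTER_CUBIC);h=cv2.cvtColor(B,cv2.COLOR_BGR2HSV)
px=lambda p:np.array([(p[0]+.5)/6-.5+215,(p[1]+.5)/6-.5+170])
W=lambda p,z:onz("top",*px(p),z)
m=cv2.inRange(h,(95,120,50),(125,255,255))
pts=cv2.findNonZero(m)[:,0]
hull=cv2.convexHull(pts)[:,0]
r=cv2.minAreaRect(np.array([W(p,18)[:2] for p in hull],np.float32));print("plate",r)
c=cv2.boxPoints(r);print(c.round(1))
def rect(lo,hi,z,nm):
    m=cv2.inRange(h,lo,hi);n,l,s,ce=cv2.connectedComponentsWithStats(m);i=1+np.argmax(s[1:,4]);q=np.argwhere(l==i)[:,::-1]
    P=np.array([W(p,z)[:2] for p in q],np.float32);print(nm,cv2.minAreaRect(P),P.mean(0),ce[i],px(ce[i]))
rect((6,150,120),(15,255,255),102,"bar")
rect((0,180,120),(4,255,255),95,"ball")
for n,p in dict(yel=(238,96),whi=(213,90),grn=(190,96)).items(): print(n,W(p,58).round(1))
for z in(90,):
  print(two(ray("top",251.7,221.0),ray("scene",248.4,193.5)))
print("bar2v",two(ray("top",249.4,191.1),ray("scene",270.2,184.97)))
E
python3 m.py
```

```text
plate ((544.2426147460938, 28.00263214111328), (165.91305541992188, 186.6598358154297), 83.43241119384766)
[[442.  -43.7]
 [627.5 -65.1]
 [646.4  99.7]
 [461.  121.1]]Traceback (most recent call last):
  File "m.py", line 14, in <module>
    rect((6,150,120),(15,255,255),102,"bar")
    ~~~~^^^^^^^^^^^^^^^^^^^^^^^^^^^^^^^^^^^^
  File "m.py", line 13, in rect
    P=np.array([W(p,z)[:2] for p in q],np.float32);print(nm,cv2.minAreaRect(P),P.mean(0),ce[i],px(ce[i]))
                ~^^^^^
  File "m.py", line 5, in <lambda>
    W=lambda p,z:onz("top",*px(p),z)
                 ~~~^^^^^^^^^^^^^^^^
  File "h.py", line 9, in onz
    o,w=ray(name,u,v);return o+w*(z-o[2])/w[2]
        ~~~^^^^^^^^^^
  File "h.py", line 4, in ray
    c=optics.camera_info(name);K=np.array(c["camera_matrix"]);V=np.array(c["view"]);k=c["k1"]
ValueError: time passes only in moves, steps and waits
```

```bash
python3 - <<'E'
s=open("h.py").read()
s=s.replace('from bench import arm, optics\n','from bench import arm, optics\nimport functools\nci=functools.lru_cache(None)(lambda n:optics.camera_info(n))\n').replace('c=optics.camera_info(name)','c=ci(name)')
open("h.py","w").write(s)
E
sed -i 's/np.argwhere(l==i)\[:,::-1\]/np.argwhere(l==i)[::3,::-1]/' m.py; python3 m.py
```

```text
plate ((544.2426147460938, 28.00263214111328), (165.91305541992188, 186.6598358154297), 83.43241119384766)
[[442.  -43.7]
 [627.5 -65.1]
 [646.4  99.7]
 [461.  121.1]]
bar ((565.4239501953125, 26.458236694335938), (55.59851837158203, 16.06845474243164), 65.86099243164062) [565.27106   25.925968] [207.95003595 128.91049605] [249.24167266 191.06841601]
ball ((468.0805358886719, 18.397281646728516), (12.352444648742676, 11.368041038513184), 13.56641960144043) [467.96304   18.783112] [221.59574468 307.56264775] [251.51595745 220.84377463]
yel [597.1  12.8  58. ]
whi [600.8  26.8  58. ]
grn [597.5  39.7  58. ]
(array([467.14878985,  17.33995711,  99.79092562]), np.float64(1.8337667821291235))
bar2v (array([568.84150101,  26.01068567,  91.15215636]), np.float64(1.240432175711325))
```

Measured values agree with the text:

| Quantity | Measured |
|---|---|
| Axis | (564.5, 25.9) |
| Tally x axis angle | −6.6° |
| Ball | (467, 18, ~97) |
| Dial | about 1.87 rad |

I'll move above the +y side of the ball with the fingers shut and the tool aligned with the tally.

>>> step_arm:
  motion:
    - {"slide": [44,45,0],"dr": [0,0,-0.2],"jaw": 0}
    - {"slide": [88,90,0],"dr": [0,0,-0.4],"jaw": 0}
    - {"slide": [132,135,0],"dr": [0,0,-0.6],"jaw": 0}
    - {"slide": [176,180,0],"dr": [0,0,-0.8],"jaw": 0}
    - {"slide": [220,225,0],"dr": [0,0,-0.95],"jaw": 0}
    - {"slide": [264,270,0],"dr": [0,0,-0.95],"jaw": 0}
    - {"slide": [308,315,0],"dr": [0,0,-0.95],"jaw": 0}
    - {"slide": [352,360,0],"dr": [0,0,-0.95],"jaw": 0}

```text
clock: 1.1
position: [405.1, 171.3, 231.3]
ee_rot: [0.998, -0.058, 0.0, -0.0]
contact_force: [2.3, 0.1, -0.9]
gripper_width: -0.1
grasp_force: 0.0
```

>>> step_arm:
  motion:
    - {"slide": [20,26,0],"dr": [0,0,0],"jaw": 0}
    - {"slide": [40,52,20],"dr": [0,0,0],"jaw": 0}
    - {"slide": [60,78,50],"dr": [0,0,0],"jaw": 0}
    - {"slide": [77,98,80],"dr": [0,0,0],"jaw": 0}
    - {"slide": [77,98,105],"dr": [0,0,0],"jaw": 0}
    - {"slide": [77,98,105],"dr": [0,0,0],"jaw": 0}
    - {"slide": [77,98,105],"dr": [0,0,0],"jaw": 0}
    - {"slide": [77,98,105],"dr": [0,0,0],"jaw": 0}

```text
clock: 2.1
position: [470.4, 67.5, 127.6]
ee_rot: [0.998, -0.058, 0.001, -0.001]
contact_force: [-0.7, -0.3, -0.4]
gripper_width: 0.2
grasp_force: 0.0
```

```bash
cat > pic.py <<'E'
import sys
from h import *
n=sys.argv[1];a=optics.get_image("scene");b=optics.get_image("top")
A=cv2.resize(a[150:235,220:310],(529,500),interpolation=cv2.INTER_CUBIC)
B=cv2.resize(b[170:240,215:290],(268,250),interpolation=cv2.INTER_CUBIC)
o=np.zeros((500,797,3),np.uint8);o[:,:529]=A;o[:250,529:]=B
cv2.imwrite(f"pics/{n}.png",o);cv2.imwrite(f"pics/{n}_t.png",b);cv2.imwrite(f"pics/{n}_s.png",a)
s=arm.read_state();print({k:s[k].round(3) if hasattr(s[k],'round') else s[k] for k in("clock","joints","position","contact_force","wrist_torque")})
E
python3 pic.py p1
```

```text
{'clock': 2.2, 'joints': array([ 0.486,  0.241, -0.498,  0.   , -0.829,  0.97 ]), 'position': array([470.167,  67.436, 127.315]), 'contact_force': array([ 0.004,  1.266, -0.302]), 'wrist_torque': array([-0.075, -0.015,  0.026])}
```

View pics/p1.png

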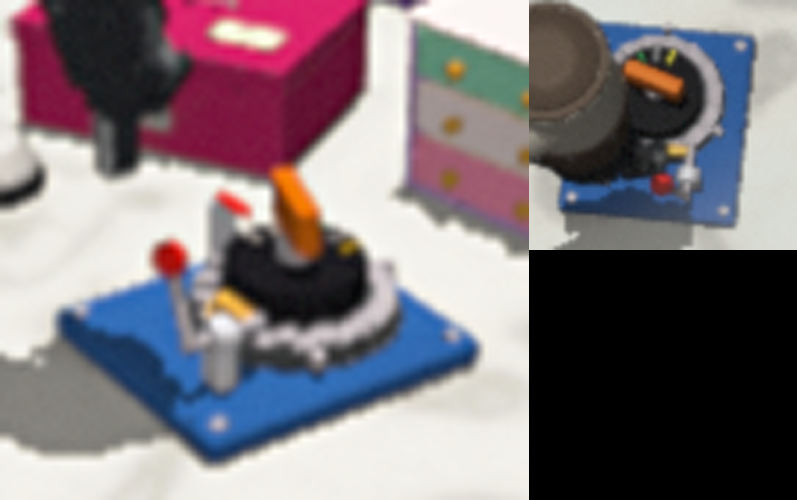

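The fingers are shut and beside the ball on the +y side, with the ball clear of them (composite at (170,258)). I'll lower and sweep towards −y.

>>> step_arm:
  motion:
    - {"slide": [0,0,21],"jaw": 0,"dr": [0,0,0]}
    - {"slide": [0,0,42],"jaw": 0,"dr": [0,0,0]}
    - {"slide": [0,10,42],"jaw": 0,"dr": [0,0,0]}
    - {"slide": [0,20,42],"jaw": 0,"dr": [0,0,0]}
    - {"slide": [0,30,42],"jaw": 0,"dr": [0,0,0]}
    - {"slide": [0,40,42],"jaw": 0,"dr": [0,0,0]}
    - {"slide": [0,50,42],"jaw": 0,"dr": [0,0,0]}
    - {"slide": [0,58,42],"jaw": 0,"dr": [0,0,0]}

```text
clock: 3.2
position: [462.9, 8.5, 84.4]
ee_rot: [0.998, -0.058, -0.0, 0.0]
contact_force: [-0.6, -0.2, 0.1]
gripper_width: -0.1
grasp_force: 0.0
```

>>> step_arm:
  motion:
    - {"slide": [0,0,0],"jaw": 0,"dr": [0,0,0]}
    - {"slide": [0,-10,0],"jaw": 0,"dr": [0,0,0]}
    - {"slide": [0,-20,-20],"jaw": 0,"dr": [0,0,0]}
    - {"slide": [0,-20,-50],"jaw": 20,"dr": [0,0,0]}
    - {"slide": [30,-20,-80],"jaw": 40,"dr": [0,0,1]}
    - {"slide": [60,-20,-80],"jaw": 50,"dr": [0,0,2]}
    - {"slide": [90,-20,-80],"jaw": 50,"dr": [0,0,3]}
    - {"slide": [98,-28,-80],"jaw": 50,"dr": [0,0,4]}

```text
clock: 4.2
position: [565.2, 26.5, 164.0]
ee_rot: [0.943, -0.333, 0.0, -0.0]
contact_force: [0.5, -0.0, -0.5]
gripper_width: 50.4
grasp_force: 0.0
```

```bash
python3 pic.py p2
```

```text
{'clock': 4.3, 'joints': array([ 0.334,  0.342, -0.238,  0.   , -0.991,  0.563]), 'position': array([564.587,  26.962, 163.775]), 'contact_force': array([ 0.663,  0.303, -0.852]), 'wrist_torque': array([-0.045,  0.076, -0.027])}
```

View pics/p2.png

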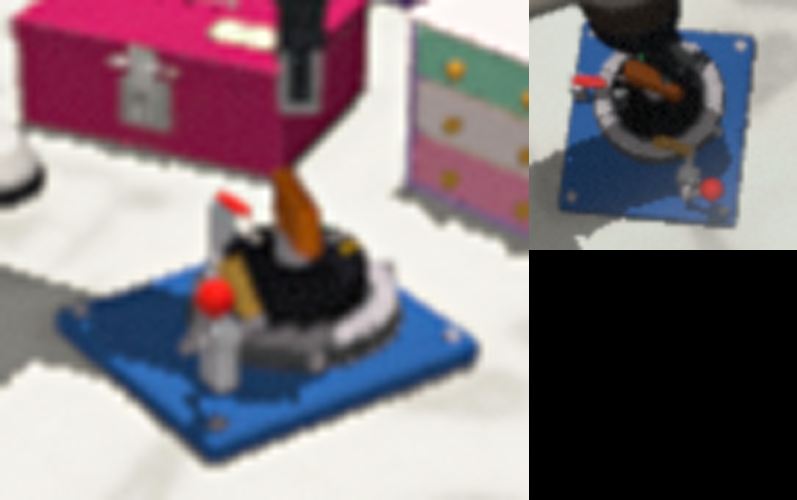

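The pawl is off: the ball now leans to −y at (215,297) in the composite. Now I'll turn to the bar's direction, lower and grip.

>>> step_arm:
  motion:
    - {"slide": [0,0,0],"jaw": 50,"dr": [0,0,1.2]}
    - {"slide": [0,0,0],"jaw": 50,"dr": [0,0,2.4]}
    - {"slide": [0,0,0],"jaw": 50,"dr": [0,0,3.6]}
    - {"slide": [0,0,0],"jaw": 50,"dr": [0,0,4.8]}
    - {"slide": [0,0,10],"jaw": 50,"dr": [0,0,6.0]}
    - {"slide": [0,0,20],"jaw": 50,"dr": [0,0,7.2]}
    - {"slide": [0,0,30],"jaw": 50,"dr": [0,0,8.4]}
    - {"slide": [0,0,40],"jaw": 50,"dr": [0,0,9.4]}

```text
clock: 5.3
position: [563.0, 26.3, 124.1]
ee_rot: [-0.545, 0.838, 0.0, -0.0]
contact_force: [-0.5, 0.6, -0.7]
gripper_width: 49.7
grasp_force: 0.0
```

>>> step_arm:
  motion:
    - {"slide": [0,0,0],"jaw": 50,"dr": [0,0,0]}
    - {"slide": [0,0,16],"jaw": 50,"dr": [0,0,0]}
    - {"slide": [0,0,32],"jaw": 50,"dr": [0,0,0]}
    - {"slide": [0,0,47],"jaw": 50,"dr": [0,0,0]}
    - {"slide": [0,0,47],"jaw": 30,"dr": [0,0,0]}
    - {"slide": [0,0,47],"jaw": 10,"dr": [0,0,0]}
    - {"slide": [0,0,47],"jaw": 5,"dr": [0,0,0]}
    - {"slide": [0,0,47],"jaw": 5,"dr": [0,0,0]}

```text
clock: 6.3
position: [566.1, 25.0, 77.6]
ee_rot: [-0.546, 0.838, -0.001, 0.002]
contact_force: [7.4, -5.6, -6.9]
gripper_width: 14.5
grasp_force: 60.7
```

>>> step_arm:
  motion:
    - {"slide": [0.5,-2,0],"jaw": 5,"dr": [0,0,-0.4]}
    - {"slide": [0.5,-2,0],"jaw": 5,"dr": [0,0,-1.2]}
    - {"slide": [0.5,-2,0],"jaw": 5,"dr": [0,0,-2.0]}
    - {"slide": [0.5,-2,0],"jaw": 5,"dr": [0,0,-2.8]}
    - {"slide": [0.5,-2,0],"jaw": 5,"dr": [0,0,-3.6]}
    - {"slide": [0.5,-2,0],"jaw": 5,"dr": [0,0,-4.4]}
    - {"slide": [0.5,-2,0],"jaw": 5,"dr": [0,0,-5.2]}
    - {"slide": [0.5,-2,0],"jaw": 5,"dr": [0,0,-6.0]}

```text
clock: 7.3
position: [568.6, 24.9, 77.6]
ee_rot: [0.84, -0.542, 0.003, -0.002]
contact_force: [9.5, -1.4, -7.9]
gripper_width: 15.0
grasp_force: 60.5
```

```bash
python3 pic.py p3
```

```text
{'clock': 7.4, 'joints': array([ 0.329,  0.444, -0.332,  0.002, -0.788,  0.094]), 'position': array([568.582,  24.882,  77.655]), 'contact_force': array([ 9.007, -1.472, -8.728]), 'wrist_torque': array([-0.512, -1.875, -0.017])}
```

>>> step_arm:
  motion:
    - {"slide": [1.5,-2.5,0],"jaw": 5,"dr": [0,0,-0.8]}
    - {"slide": [1.5,-2.5,0],"jaw": 5,"dr": [0,0,-1.6]}
    - {"slide": [1.5,-2.5,0],"jaw": 5,"dr": [0,0,-2.4]}
    - {"slide": [1.5,-2.5,0],"jaw": 5,"dr": [0,0,-3.2]}
    - {"slide": [1.5,-2.5,0],"jaw": 5,"dr": [0,0,-4.0]}
    - {"slide": [1.5,-2.5,0],"jaw": 5,"dr": [0,0,-4.8]}
    - {"slide": [1.5,-2.5,0],"jaw": 5,"dr": [0,0,-5.6]}
    - {"slide": [1.5,-2.5,0],"jaw": 5,"dr": [0,0,-6.4]}

```text
clock: 8.4
position: [570.4, 26.6, 77.7]
ee_rot: [0.992, -0.126, 0.002, -0.002]
contact_force: [3.6, 8.1, -5.4]
gripper_width: 14.8
grasp_force: 60.9
```

>>> step_arm:
  motion:
    - {"slide": [0,0,0],"jaw": 5,"dr": [0,0,-0.2]}
    - {"slide": [0,0,0],"jaw": 5,"dr": [0,0,-0.4]}
    - {"slide": [0,0,0],"jaw": 5,"dr": [0,0,-0.6]}
    - {"slide": [0,0,0],"jaw": 5,"dr": [0,0,-0.8]}
    - {"slide": [0,0,0],"jaw": 5,"dr": [0,0,-0.9]}
    - {"slide": [0,0,0],"jaw": 5,"dr": [0,0,-1.0]}
    - {"slide": [0,0,0],"jaw": 5,"dr": [0,0,-1.1]}
    - {"slide": [0,0,0],"jaw": 5,"dr": [0,0,-1.1]}

```text
clock: 9.4
position: [570.5, 27.0, 77.6]
ee_rot: [0.999, -0.051, 0.003, -0.002]
contact_force: [3.0, 9.7, -4.5]
gripper_width: 15.0
grasp_force: 61.1
```

```bash
python3 pic.py p4
```

```text
{'clock': 9.5, 'joints': array([ 0.33 ,  0.448, -0.324, -0.003, -0.792,  1.14 ]), 'position': array([570.471,  27.021,  77.656]), 'contact_force': array([ 3.312,  9.12 , -5.307]), 'wrist_torque': array([ 2.28 , -0.563, -0.359])}
```

>>> step_arm:
  motion:
    - {"slide": [0.5,-1.5,0],"jaw": 5,"dr": [0,0,-0.1]}
    - {"slide": [0.5,-1.5,0],"jaw": 5,"dr": [0,0,-0.2]}
    - {"slide": [0.5,-1.5,0],"jaw": 5,"dr": [0,0,-0.3]}
    - {"slide": [0.5,-1.5,0],"jaw": 5,"dr": [0,0,-0.4]}
    - {"slide": [0.5,-1.5,0],"jaw": 5,"dr": [0,0,-0.5]}
    - {"slide": [0.5,-1.5,0],"jaw": 5,"dr": [0,0,-0.6]}
    - {"slide": [0.5,-1.5,0],"jaw": 5,"dr": [0,0,-0.6]}
    - {"slide": [0.5,-1.5,0],"jaw": 5,"dr": [0,0,-0.6]}

```text
clock: 10.5
position: [571.1, 27.1, 77.8]
ee_rot: [1.0, -0.012, 0.003, -0.002]
contact_force: [4.5, 4.9, -4.3]
gripper_width: 15.1
grasp_force: 91.4
```

```bash
python3 pic.py p5
```

```text
{'clock': 10.6, 'joints': array([ 0.33 ,  0.448, -0.323, -0.003, -0.793,  1.219]), 'position': array([571.139,  27.106,  77.766]), 'contact_force': array([ 3.829,  4.191, -5.654]), 'wrist_torque': array([ 1.176, -1.297, -1.565])}
```

View pics/p5.png

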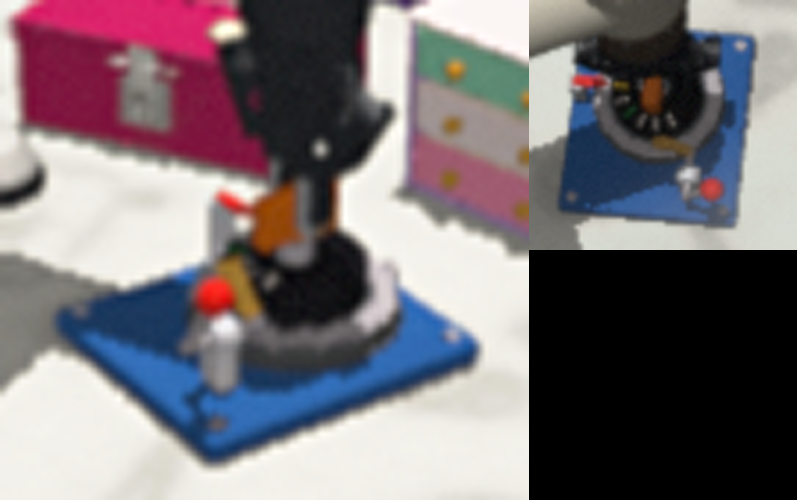

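The dial is at its stop: the torque rose to about 1.6 N m and the yellow mark is under the pointer (composite at (620,86)). I'll ease off, open, lift and go to the −y side of the ball.

>>> step_arm:
  motion:
    - {"slide": [0,0,0],"jaw": 5,"dr": [0,0,0.3]}
    - {"slide": [0,0,0],"jaw": 5,"dr": [0,0,0.45]}
    - {"slide": [0,0,0],"jaw": 50,"dr": [0,0,0.45]}
    - {"slide": [0,0,0],"jaw": 50,"dr": [0,0,0.45]}
    - {"slide": [0,0,0],"jaw": 50,"dr": [0,0,0.45]}
    - {"slide": [0,0,-20],"jaw": 50,"dr": [0,0,0.45]}
    - {"slide": [0,0,-45],"jaw": 50,"dr": [0,0,0.45]}
    - {"slide": [0,0,-70],"jaw": 50,"dr": [0,0,0.45]}

```text
clock: 11.6
position: [568.6, 25.3, 148.1]
ee_rot: [0.999, -0.04, -0.0, 0.0]
contact_force: [0.0, 0.3, 0.5]
gripper_width: 50.1
grasp_force: 0.0
```

>>> step_arm:
  motion:
    - {"slide": [-20,25,0],"jaw": 40,"dr": [0,0,0]}
    - {"slide": [-40,50,0],"jaw": 20,"dr": [0,0,0]}
    - {"slide": [-60,75,0],"jaw": 0,"dr": [0,0,0]}
    - {"slide": [-80,100,0],"jaw": 0,"dr": [0,0,0]}
    - {"slide": [-98,104,0],"jaw": 0,"dr": [0,0,0]}
    - {"slide": [-98,104,0],"jaw": 0,"dr": [0,0,0]}
    - {"slide": [-98,104,0],"jaw": 0,"dr": [0,0,0]}
    - {"slide": [-98,104,0],"jaw": 0,"dr": [0,0,0]}

```text
clock: 12.6
position: [463.5, -69.8, 147.3]
ee_rot: [0.999, -0.04, 0.0, 0.0]
contact_force: [-0.8, 0.3, 0.1]
gripper_width: 0.3
grasp_force: 0.0
```

```bash
python3 pic.py p6
```

```text
{'clock': 12.7, 'joints': array([ 0.198,  0.205, -0.485,  0.   , -0.88 ,  1.292]), 'position': array([463.198, -69.859, 147.198]), 'contact_force': array([ 0.429, -0.414,  0.227]), 'wrist_torque': array([ 0.003,  0.028, -0.061])}
```

>>> step_arm:
  motion:
    - {"slide": [-6,0,30],"jaw": 0,"dr": [0,0,-0.2]}
    - {"slide": [-6,0,62],"jaw": 0,"dr": [0,0,-0.2]}
    - {"slide": [-6,0,62],"jaw": 0,"dr": [0,0,-0.2]}
    - {"slide": [-6,-12,62],"jaw": 0,"dr": [0,0,-0.2]}
    - {"slide": [-6,-24,62],"jaw": 0,"dr": [0,0,-0.2]}
    - {"slide": [-6,-36,62],"jaw": 0,"dr": [0,0,-0.2]}
    - {"slide": [-6,-47,62],"jaw": 0,"dr": [0,0,-0.2]}
    - {"slide": [-6,-58,62],"jaw": 0,"dr": [0,0,-0.2]}

```text
clock: 13.7
position: [461.8, -10.6, 85.9]
ee_rot: [1.0, -0.026, 0.001, -0.0]
contact_force: [1.5, -0.4, 0.0]
gripper_width: -0.1
grasp_force: 0.0
```

>>> step_arm:
  motion:
    - {"slide": [0,0,0],"jaw": 0,"dr": [0,0,0]}
    - {"slide": [0,10,0],"jaw": 0,"dr": [0,0,0]}
    - {"slide": [0,20,0],"jaw": 0,"dr": [0,0,0]}
    - {"slide": [0,30,-10],"jaw": 0,"dr": [0,0,0]}
    - {"slide": [0,50,-30],"jaw": 0,"dr": [0,0,0]}
    - {"slide": [0,80,-60],"jaw": 0,"dr": [0,0,0]}
    - {"slide": [0,120,-80],"jaw": 20,"dr": [0,0,0]}
    - {"slide": [0,150,-80],"jaw": 40,"dr": [0,0,0]}

```text
clock: 14.7
position: [454.2, -163.8, 168.0]
ee_rot: [1.0, -0.027, 0.003, 0.0]
contact_force: [0.3, 0.2, -0.2]
gripper_width: 36.1
grasp_force: 0.0
```

```bash
python3 pic.py p7
```

```text
{'clock': 14.8, 'joints': array([-0.01 ,  0.204, -0.43 ,  0.   , -0.935,  1.523]), 'position': array([ 453.068, -164.302,  166.298]), 'contact_force': array([ 0.148,  0.489, -0.091]), 'wrist_torque': array([0.026, 0.013, 0.038])}
```

View pics/p7.png

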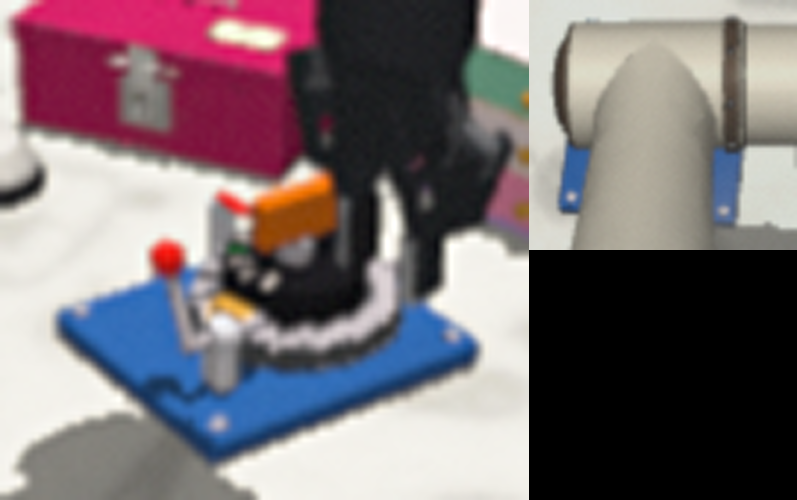

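The pawl is back in, with the ball at (167,258) leaning to +y, and the dial is still at its stop. I'll return over the knob.

>>> step_arm:
  motion:
    - {"slide": [13,-25,0],"jaw": 50,"dr": [0,0,0.45]}
    - {"slide": [27,-52,0],"jaw": 50,"dr": [0,0,0.45]}
    - {"slide": [42,-80,0],"jaw": 50,"dr": [0,0,0.45]}
    - {"slide": [57,-110,0],"jaw": 50,"dr": [0,0,0.45]}
    - {"slide": [73,-140,0],"jaw": 50,"dr": [0,0,0.45]}
    - {"slide": [88,-170,0],"jaw": 50,"dr": [0,0,0.45]}
    - {"slide": [103,-197,0],"jaw": 50,"dr": [0,0,0.45]}
    - {"slide": [103,-197,10],"jaw": 50,"dr": [0,0,0.45]}

```text
clock: 15.8
position: [568.1, 31.3, 155.8]
ee_rot: [0.998, -0.057, 0.001, -0.0]
contact_force: [-0.5, -0.7, 0.2]
gripper_width: 49.9
grasp_force: 0.0
```

```bash
python3 pic.py p8
```

```text
{'clock': 15.9, 'joints': array([ 3.380e-01,  3.550e-01, -2.460e-01, -1.000e-03, -9.730e-01,
        1.117e+00]), 'position': array([565.306,  29.365, 153.799]), 'contact_force': array([-0.214,  0.505, -0.061]), 'wrist_torque': array([-0.082,  0.096,  0.036])}
```

View pics/p8.png

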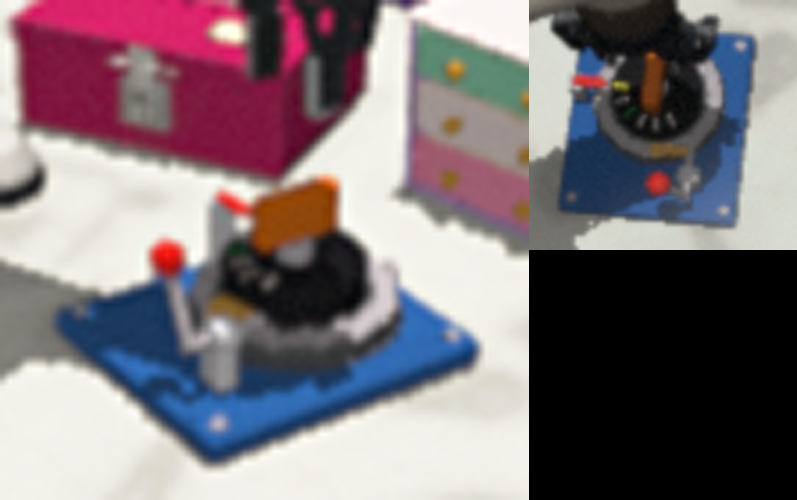

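The pawl is in and the yellow mark is under the pointer (composite (620,86)). I'll lower and grip.

>>> step_arm:
  motion:
    - {"slide": [2,2,20],"jaw": 50,"dr": [0,0,0]}
    - {"slide": [2,2,45],"jaw": 50,"dr": [0,0,0]}
    - {"slide": [2,2,65],"jaw": 50,"dr": [0,0,0]}
    - {"slide": [2,2,77],"jaw": 50,"dr": [0,0,0]}
    - {"slide": [2,2,77],"jaw": 30,"dr": [0,0,0]}
    - {"slide": [2,2,77],"jaw": 10,"dr": [0,0,0]}
    - {"slide": [2,2,77],"jaw": 5,"dr": [0,0,0]}
    - {"slide": [2,2,77],"jaw": 5,"dr": [0,0,0]}

```text
clock: 16.9
position: [569.0, 27.4, 79.3]
ee_rot: [0.998, -0.058, 0.001, -0.0]
contact_force: [-0.4, -0.3, 3.3]
gripper_width: 14.5
grasp_force: 60.1
```

>>> step_arm:
  motion:
    - {"slide": [0,0,0],"jaw": 5,"dr": [0,0,0.5]}
    - {"slide": [0,0,0],"jaw": 5,"dr": [0,0,1.0]}
    - {"slide": [0,0,0],"jaw": 5,"dr": [0,0,1.5]}
    - {"slide": [0,0,0],"jaw": 5,"dr": [0,0,2.0]}
    - {"slide": [0,0,0],"jaw": 5,"dr": [0,0,2.4]}
    - {"slide": [0,0,0],"jaw": 5,"dr": [0,0,2.8]}
    - {"slide": [0,0,0],"jaw": 5,"dr": [0,0,3.05]}
    - {"slide": [0,0,0],"jaw": 5,"dr": [0,0,3.05]}

```text
clock: 17.9
position: [568.8, 26.9, 79.3]
ee_rot: [0.963, -0.268, 0.0, 0.0]
contact_force: [-0.7, -3.5, 7.1]
gripper_width: 14.7
grasp_force: 60.4
```

```bash
python3 pic.py p9
```

```text
{'clock': 18.0, 'joints': array([ 0.332,  0.445, -0.325,  0.001, -0.8  ,  0.696]), 'position': array([568.795,  26.879,  79.262]), 'contact_force': array([-1.   , -3.239,  6.816]), 'wrist_torque': array([-0.955,  0.317, -0.06 ])}
```

The first click is made, with the dial at about 0.42 rad. I'll pause, then make the second click.

>>> step_arm:
  motion:
    - {"slide": [0,0,0],"jaw": 5,"dr": [0,0,0]}
    - {"slide": [0,0,0],"jaw": 5,"dr": [0,0,0]}
    - {"slide": [0,0,0],"jaw": 5,"dr": [0,0,0]}
    - {"slide": [0,0,0],"jaw": 5,"dr": [0,0,0]}
    - {"slide": [0,0,0],"jaw": 5,"dr": [0,0,0]}
    - {"slide": [0,0,0],"jaw": 5,"dr": [0,0,0]}
    - {"slide": [0,0,0],"jaw": 5,"dr": [0,0,0]}
    - {"slide": [0,0,0],"jaw": 5,"dr": [0,0,0]}

```text
clock: 19.0
position: [568.8, 26.9, 79.3]
ee_rot: [0.963, -0.268, 0.0, 0.0]
contact_force: [-0.5, -3.9, 5.6]
gripper_width: 14.9
grasp_force: 60.4
```

>>> step_arm:
  motion:
    - {"slide": [0,0,0],"jaw": 5,"dr": [0,0,0.5]}
    - {"slide": [0,0,0],"jaw": 5,"dr": [0,0,1.0]}
    - {"slide": [0,0,0],"jaw": 5,"dr": [0,0,1.5]}
    - {"slide": [0,0,0],"jaw": 5,"dr": [0,0,2.0]}
    - {"slide": [0,0,0],"jaw": 5,"dr": [0,0,2.4]}
    - {"slide": [0,0,0],"jaw": 5,"dr": [0,0,2.8]}
    - {"slide": [0,0,0],"jaw": 5,"dr": [0,0,3.0]}
    - {"slide": [0,0,0],"jaw": 5,"dr": [0,0,3.0]}

```text
clock: 20.0
position: [568.4, 26.5, 79.3]
ee_rot: [0.887, -0.462, 0.0, 0.001]
contact_force: [-1.1, -3.6, 7.0]
gripper_width: 14.7
grasp_force: 60.5
```

>>> step_arm:
  motion:
    - {"slide": [0,0,0],"jaw": 5,"dr": [0,0,0]}
    - {"slide": [0,0,0],"jaw": 5,"dr": [0,0,0]}
    - {"slide": [0,0,0],"jaw": 5,"dr": [0,0,0]}
    - {"slide": [0,0,0],"jaw": 5,"dr": [0,0,0]}
    - {"slide": [0,0,0],"jaw": 5,"dr": [0,0,0]}
    - {"slide": [0,0,0],"jaw": 5,"dr": [0,0,0]}
    - {"slide": [0,0,0],"jaw": 5,"dr": [0,0,0]}
    - {"slide": [0,0,0],"jaw": 5,"dr": [0,0,0]}

```text
clock: 21.0
position: [568.4, 26.5, 79.3]
ee_rot: [0.887, -0.462, 0.0, 0.001]
contact_force: [-2.1, -3.9, 6.9]
gripper_width: 15.0
grasp_force: 60.5
```

>>> step_arm:
  motion:
    - {"slide": [0,0,0],"jaw": 50,"dr": [0,0,0]}
    - {"slide": [0,0,0],"jaw": 50,"dr": [0,0,0]}
    - {"slide": [0,0,0],"jaw": 50,"dr": [0,0,0]}
    - {"slide": [0,0,0],"jaw": 50,"dr": [0,0,0]}
    - {"slide": [0,0,-20],"jaw": 50,"dr": [0,0,0]}
    - {"slide": [0,0,-45],"jaw": 50,"dr": [0,0,0]}
    - {"slide": [0,0,-75],"jaw": 50,"dr": [0,0,0]}
    - {"slide": [0,0,-105],"jaw": 50,"dr": [0,0,0]}

```text
clock: 22.0
position: [568.4, 27.5, 184.1]
ee_rot: [0.887, -0.462, -0.0, 0.0]
contact_force: [0.4, 1.2, 0.2]
gripper_width: 49.9
grasp_force: 0.0
```

>>> step_arm:
  motion:
    - {"slide": [0,0,-20],"jaw": 50,"dr": [0,0,0]}
    - {"slide": [0,0,-40],"jaw": 50,"dr": [0,0,0]}
    - {"slide": [0,0,-60],"jaw": 50,"dr": [0,0,0]}
    - {"slide": [0,0,-60],"jaw": 50,"dr": [0,0,0]}
    - {"slide": [0,0,-60],"jaw": 50,"dr": [0,0,0]}
    - {"slide": [0,0,-60],"jaw": 50,"dr": [0,0,0]}
    - {"slide": [0,0,-60],"jaw": 50,"dr": [0,0,0]}
    - {"slide": [0,0,-60],"jaw": 50,"dr": [0,0,0]}

```text
clock: 23.0
position: [568.4, 27.4, 242.9]
ee_rot: [0.887, -0.462, -0.0, 0.0]
contact_force: [0.7, 0.9, 0.3]
gripper_width: 50.3
grasp_force: 0.0
```

```bash
python3 pic.py p10; python3 - <<'E'
import cv2,numpy as np
o=cv2.imread("pics/p10.png")
t=cv2.imread("pics/p10_t.png")
o[250:,529:]=cv2.resize(t[178:212,222:258],(268,250),interpolation=cv2.INTER_CUBIC);cv2.imwrite("pics/p10b.png",o)
E
```

```text
{'clock': 23.1, 'joints': array([ 0.333,  0.282, -0.113, -0.   , -1.176,  0.277]), 'position': array([568.498,  27.368, 243.133]), 'contact_force': array([-0.03 , -0.027, -0.565]), 'wrist_torque': array([-0.038, -0.004,  0.019])}
```

View pics/p10b.png

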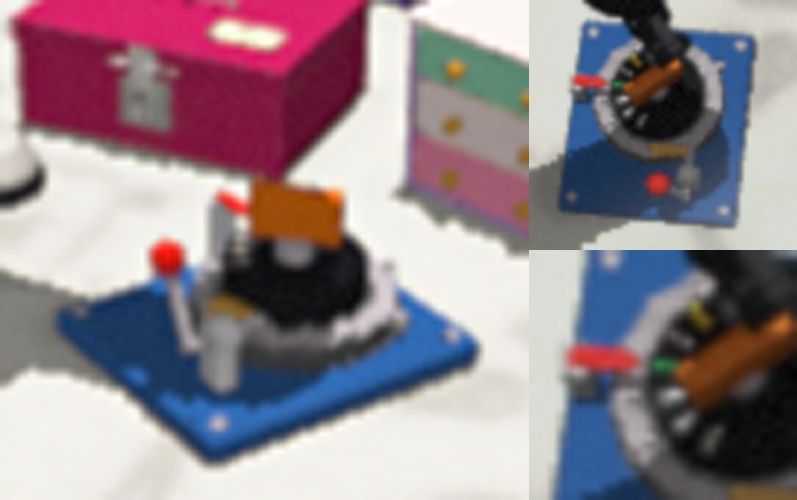

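The green mark is under the pointer, at (662,366) in the crop. The pawl is in, with the ball at (167,258), and the gripper is clear. I'll hand the job in.

```bash
python3 -c "
from bench import arm
print(arm.job_done())"
```

```text
the job is handed in; nothing more can be done
None
```

I handed the job in at about 23 s: the dial was turned back to its stop and clicked forward two teeth, and the last picture shows the green mark under the pointer with the pawl thrown in; the bell, reel and stamp were never approached.

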